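Fit the idler and hold the chain tensioner back

ROBOT

A 6-joint arm with a two-finger parallel gripper is mounted at the origin on the work surface. World frame = base frame: x ahead of the robot, y to its left, z up, the work surface at z = 0. Lengths are in m, angles in rad, forces in N, time in s.
With the tool pointing down it reaches from about 0.25 to 0.725 m from the base axis. Payload 4 kg.
Tool frame: the origin (TCP) lies midway between the tips of the shut fingers; the grasp point (between the pads) lies 19 mm behind it; z points along the fingers, y is the line along which they close (so a half turn about z gives the same grasp; the last joint's range is limited). The gripper opens to 85 mm and grips with 20 to 120 N. Pads are 22 mm wide; open, the fingers measure 114 mm over their backs; the gripper's body (76 mm by 85 mm) begins 54 mm behind the grasp point. The pads swing forward as they close: fully open they stand 13 mm farther back than shut.
Start: joints at [-1.313, 0.241, 0.005, 1.335, 0, 1.571], TCP at [0.127, -0.483, 0.231] pointing down, gripper open.
Joint ranges: [-2.72, 2.72], [-1.05, 1.87], [-1.09, 1.28], [-1.99, 2.15], [-1.42, 1.44], [-3.14, 3.14]. Speed limits (rad/s): [2.79, 2.79, 3.14, 3.14, 3.14, 3.14].

INTERFACE

Orientations are given as a unit quaternion [x, y, z, w].
In Python, from workcell import get_obs, camera, job_done, silhouettes gives the robot as it stands. The module is installed in compiled form; this text tells all that it offers.
- The arm moves only by the tool drive_tool, never from a script. Its argument "increments" is a list of rows, each a list of 3 entries, a list of its own where there are three numbers: the shift along the world's x, y, z in mm, then the turn, a rotation vector about the world's x, y, z in degrees, then the opening, from 0 (shut) to 1 (fully open). A call has 1 to 8 rows; each row shifts and turns the commanded pose from where the row before left it; what a row does not reach is not made up. A row lasts 1/12 s, in which the tool goes at most 41.7 mm and 7.16 degrees, less where a joint would pass 70% of its speed; a pose out of reach is approached as far as the arm can. A call is refused whole if a number of a shift passes 41.7 or a number of a turn 7.16, either way. A call with a gripper value outside its range is refused whole. The fingers move at their own pace and stop on an object; the grip force is fixed at half the most. Time passes only in rows, so rows that do not move let the fingers close. It gives the time, the measured TCP pose, the force, the opening and the grip force at its end, in the units of the state.
- get_obs(): the state, without advancing time (a new reading comes with each control period).
- camera(name): name is "scene" or "side" or "wrist"; returns a dict with "image" (420x560x3 uint8, red, green, blue), "K" (3x3 intrinsics, pixels), "view" (4x4, takes a point from world to camera coordinates). Camera axes: x right, y down, z forward; pixel columns grow to the right and rows downward; lengths in m; the calibration is good to about 2 mm. A picture is of the moment at which its call begins. There is no depth.
- job_done(): hands the job in; it is judged then, once.
Trained networks look in a picture, given as the dict that the camera call returned (one of the last four; its "shot" number tells which), for a name from the list of things; names that differ only in an ending like _2 or _b are one class to them, and where a whole thing is asked for, a point or a joint stands for the part that bears it (a point fixed in the world has none). Each returns a list of dicts, best first, with "conf" (0 to 1); they miss things now and then, are a little off and sometimes report something else, mostly with a low value. They report only what shows in the picture. A call takes as long as a camera call. They do not tell look-alikes from the thing itself.
- silhouettes(query, picture): "region" (420x560 bool, what is visible of it) and "bbox" ([left, top, right, bottom] in pixels, round what is visible of it).
The state is a dict: "clock": time; "joint_pos": joint angles; "joint_vel": joint speeds; "tau": joint torques, N m; "eef_pos": TCP position; "tool_rot": TCP orientation; "ft_force": force on the tool from outside, world axes, zero at the start; "ft_torque": the same for the moment, N m; "grip_width": finger opening in m; "grasp_force": force on a finger pad.
Only numpy, scipy, OpenCV 4.12 (cv2) and the standard library are available. Lean on these libraries where they do the work, as an engineer would, in place of code of your own. Each camera call takes 0.05 s, during which the arm holds its last target. There are 200 camera calls.

TASK

The chain tensioner on the drive plate is missing its idler: pick out the small toothed idler sprocket lying loose on the bench, slip it, boss up as it lies, over the axle at the end of the tensioner arm until it sits down on its collar, and let go of it. Then swing the arm itself back against its spring as far as it will go and finish while still holding it there, fingers clear of the idler, so that the chain can be laid on. Leave everything else on the bench where it is.

Things in the scene. Friction and masses are not known exactly. Their poses are not given: they have to be found in the camera images.
- drive_plate: Aluminium side plate 240 x 360 x 12 mm, fixed, lying flat on two wooden bearers (top face 42 mm above the bench). Origin on the bench, under the midpoint of the two shafts; z up, y from the big sprocket to the small one. The plate reaches from -170 to +70 mm in its x and -180 to +180 mm in y. The tensioner stands on its -x side, towards the robot.
- big_sprocket (a point): Top of the shaft of the 25-tooth sprocket, 120 mm above the bench, fixed on the drive plate. Sprocket 110 mm across, its teeth 101 to 108 mm above the bench.
- small_sprocket (a point): Top of the shaft of the 15-tooth sprocket, 120 mm above the bench, fixed on the drive plate. Sprocket 69 mm across, its teeth 101 to 108 mm above the bench.
- tensioner (a joint): Angle of the sprung arm (rad): 0 at rest on its inner stop, where the spring keeps it; grows as the arm is wound back (clockwise seen from above, about the upright axis through pivot, free end moving away from the sprockets towards the robot) to 0.70 at its outer stop. Spring torque 0.25 N m at 0, rising evenly to 0.80 N m at the stop; it swings the arm back when let go.
- pivot (a point): Point on the arm's pivot axis, fixed to the drive plate, level with the bar's top face (92 mm above the bench). A bolt head here rises 11 mm above the bar's top; the arm's round head is 44 mm across. A 46 mm tail lies behind the pivot, between two stop bolts that rise to 96 mm above the bench.
- axle_seat (a point): Centre of the collar's top face at the arm's free end, 125 mm from the pivot, 98 mm above the bench: the idler's underside must sit here. x points along the bar away from the pivot, z up; moves with the arm. The axle stands up 30 mm from here: 12 mm thick for 24 mm, then a nose tapering to 6 mm. Collar 22 mm across, 6 mm thick.
- bar_mid (a point): Centre line of the bar's top face, 58 mm from the pivot, 92 mm above the bench; x along the bar away from the pivot, z up; moves with the arm. The bar is flat steel 22 mm wide, 10 mm thick (82 to 92 mm above the bench, 40 mm of air beneath), bare from 22 to about 95 mm from the pivot when the idler is on.
- idler: Idler sprocket, steel, 13 teeth, 60 mm across the teeth, 22 mm high, about 180 g, lying flat on the bench. Origin at the centre of its underside, z up. Toothed disc from 3 to 10 mm above its underside; above it a plain round boss 34 mm across, from 10 to 22 mm; straight bore of 14.6 mm right through.
- bearing: Bystander: plain ball bearing ring, 47 mm across, 14 mm high, 20 mm bore. Origin at the centre of its underside.
- pulley: Bystander: flanged smooth aluminium pulley, 56 mm across, 30 mm high, 22 mm bore. Origin at the centre of its underside.
- spanner: Bystander: steel spanner, 170 mm long, lying on the bench in front of the plate.
- screwdriver: Bystander: screwdriver, 190 mm long, black handle, lying on the bench.
- drilled_block: Bystander: drilled steel block 60 x 120 x 50 mm. Origin at the centre of its underside.
- dish: Bystander: small steel dish, 60 mm across, 22 mm high, standing on the drive plate between the two sprockets. Origin at the centre of its underside.
Mind the look-alikes: they are no part of the job. Leave any blue or orange look-alike of the idler alone.

How it is judged:
By the outcome, as a careful person would: the job done as asked, in the order asked, and still so for the second after the job is handed in, while the arm keeps its last pose, push and grip.
It also fails if it takes over 59 s, if anything falls off the work surface, if the arm or the gripper's body presses on something with over 40 N, if the wrist force passes 120 N, or if a joint passes its speed limit or range.

## Working session

There is one attempt and no reset: what is moved stays moved. The work goes in short steps, Python scripts to look and compute and a tool call to move; the robot and the scene stay as the last step left them, time stands still between calls to the robot, and variables do not carry over. Pictures are saved under pics/ and viewed, at most 10 in all, crops included, and the job is handed in when it is done.

Besides the shell and the picture viewer there is one more tool, called after "Call:" as name(argument=value, ...), one argument or row to a line, values as JSON. drive_tool: Moves the arm, as the interface text tells. Its arguments: {"type":"object","properties":{"increments":{"type":"array"}},"required":["increments"]}

```bash
mkdir -p pics
cat > h.py <<'E'
import numpy as np, cv2
from workcell import get_obs, camera, job_done, silhouettes
def save(p,n): cv2.imwrite('pics/'+n,cv2.cvtColor(p['image'],cv2.COLOR_RGB2BGR))
def ray(p,u,v,z):
    V=np.array(p['view']);R=V[:3,:3];t=V[:3,3];c=-R.T@t
    d=R.T@np.linalg.inv(p['K'])@np.array([u,v,1.]);return c+d*(z-c[2])/d[2]
def proj(p,X):
    V=np.array(p['view']);x=V[:3,:3]@np.array(X)+V[:3,3];y=np.array(p['K'])@x;return y[:2]/y[2]
E
python3 - <<'E'
from h import *
o=get_obs();print({k:np.round(v,3) for k,v in o.items()})
ps=[]
for n in ('scene','side'):
    p=camera(n);save(p,n+'0.png');ps.append(p['image'])
    V=np.array(p['view']);print(n,-V[:3,:3].T@V[:3,3])
    for q in ('idler','tensioner','drive_plate','bearing','pulley'):
        for s in silhouettes(q,p):
            b=s['bbox'];print(n,q,round(s['conf'],2),b,np.round(ray(p,(b[0]+b[2])/2,(b[1]+b[3])/2,0.01 if q!='tensioner' else .09),3))
E
```

```text
{'clock': np.float64(0.0), 'joint_pos': array([-1.313,  0.241,  0.004,  1.335,  0.   ,  1.571]), 'joint_vel': array([ 0.002,  0.   ,  0.002, -0.   ,  0.001,  0.001]), 'tau': array([-1.0000e-03, -3.7232e+01,  2.5241e+01,  1.7000e-02, -0.0000e+00,
       -0.0000e+00]), 'eef_pos': array([ 0.127, -0.483,  0.23 ]), 'tool_rot': array([ 0.992,  0.129, -0.   , -0.001]), 'ft_force': array([-0.559,  0.198,  0.562]), 'ft_torque': array([-0.024, -0.029, -0.017]), 'grasp_force': np.float64(0.0), 'grip_width': np.float64(0.085)}
scene [ 1.67876661 -0.27038401  0.86160189]
scene idler 0.71 [184.4, 223.3, 204.3, 233.3] [ 0.418 -0.308  0.01 ]
scene idler 0.59 [253.4, 224.0, 272.2, 235.2] [ 0.468 -0.102  0.01 ]
scene idler 0.58 [222.8, 223.8, 238.6, 233.7] [ 0.443 -0.198  0.01 ]
scene idler 0.54 [223.7, 206.0, 241.2, 218.9] [ 0.352 -0.183  0.01 ]
scene tensioner 0.59 [367.1, 190.4, 411.1, 218.2] [0.527 0.276 0.09 ]
scene drive_plate 0.56 [310.6, 188.5, 465.0, 264.6] [0.53 0.28 0.01]
scene bearing 0.76 [230.9, 248.9, 249.7, 259.8] [ 0.577 -0.185  0.01 ]
scene pulley 0.66 [175.8, 243.7, 196.8, 264.6] [ 0.545 -0.336  0.01 ]
side [ 0.47387536 -1.02726849  0.99743659]
side idler 0.81 [256.0, 242.0, 277.4, 262.9] [ 0.471 -0.109  0.01 ]
side idler 0.79 [243.1, 276.1, 266.1, 289.5] [ 0.441 -0.21   0.01 ]
side idler 0.51 [208.3, 265.9, 224.9, 285.3] [ 0.346 -0.186  0.01 ]
side tensioner 0.76 [267.6, 125.2, 302.7, 163.6] [0.528 0.266 0.09 ]
side drive_plate 0.66 [254.9, 118.5, 354.7, 223.3] [0.59  0.237 0.01 ]
side bearing 0.77 [297.5, 267.1, 319.6, 283.2] [ 0.576 -0.187  0.01 ]
side bearing 0.51 [271.7, 130.5, 302.2, 161.1] [0.538 0.372 0.01 ]
side pulley 0.82 [288.6, 312.7, 312.9, 340.4] [ 0.549 -0.34   0.01 ]
side pulley 0.7 [256.1, 115.2, 354.0, 219.9] [0.592 0.254 0.01 ]
```

Run:
```python
import cv2,numpy as np
a=cv2.imread('pics/scene0.png')[180:275,160:480];b=cv2.imread('pics/side0.png')[105:355,190:370]
a=cv2.resize(a,(800,238),interpolation=cv2.INTER_CUBIC)
b1=cv2.resize(b[:125],(500,347),interpolation=cv2.INTER_CUBIC)[:, :400];b2=cv2.resize(b[125:],(500,347),interpolation=cv2.INTER_CUBIC)[:,:400]
cv2.imwrite('pics/c0.png',np.vstack([a,np.hstack([b1,b2])]))
```

```text
(no output)
```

View pics/c0.png

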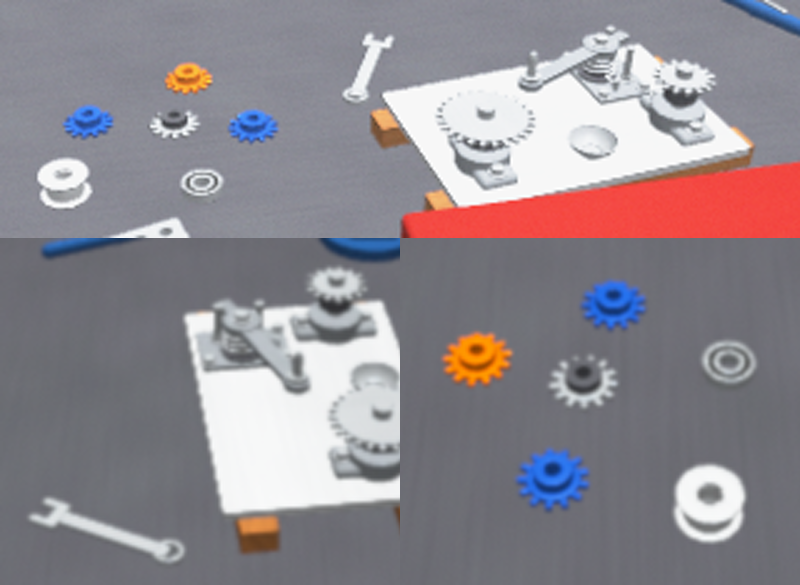

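View pics/side0.png

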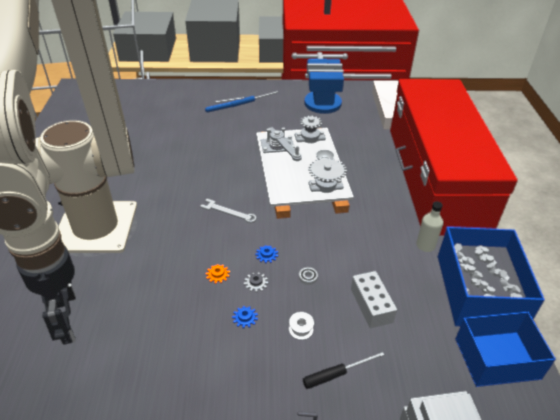

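The four candidates in the side view are the orange one at (217,273), the blue ones at (267,254) and (245,317), and the bare-steel one with the dark boss at (256,281). The steel one fits: the idler is steel, and the blue and orange ones are look-alikes. In the scene view it is at (230,229). I'll move over it and confirm with the wrist camera.

Call:
drive_tool(
  increments=[
    [[30,27,0],[0,0,0],0.7],
    [[30,27,0],[0,0,0],0.7],
    [[30,27,0],[0,0,0],0.7],
    [[30,27,0],[0,0,0],0.7],
    [[30,27,0],[0,0,0],0.7],
    [[30,27,0],[0,0,0],0.7],
    [[30,27,0],[0,0,0],0.7],
    [[30,27,0],[0,0,0],0.7],
  ],
)

```text
clock: 1.27
eef_pos: [0.3687, -0.266, 0.2316]
tool_rot: [0.992, 0.128, 0.0, 0.0]
ft_force: [1.3, -0.7, 0.3]
grip_width: 0.0599
grasp_force: 0.0
```

Call:
drive_tool(
  increments=[
    [[30,27,0],[0,0,0],0.7],
    [[30,30,0],[0,0,0],0.7],
    [[10,12,0],[0,0,0],0.7],
    [[0,0,0],[0,0,0],0.7],
  ],
)

```text
clock: 1.6
eef_pos: [0.4393, -0.1962, 0.2312]
tool_rot: [0.991, 0.131, 0.0, -0.0]
ft_force: [-0.7, -0.9, 0.6]
grip_width: 0.0598
grasp_force: 0.0
```

```bash
cat > w.py <<'E'
from h import *
import sys
p=camera('wrist');save(p,sys.argv[1]);o=get_obs();print(o['clock'],o['eef_pos'],o['tool_rot'],o['grip_width'])
for q,z in (('idler',.0065),):
    for s in silhouettes(q,p):
        r=s['region'];v,u=np.nonzero(r);b=s['bbox'];print(q,round(s['conf'],2),b,np.round(ray(p,(b[0]+b[2])/2,(b[1]+b[3])/2,z),4),p['image'][r].mean(0).round())
E
python3 w.py w1.png
```

```text
1.65 [ 0.43790117 -0.19759727  0.23112997] [ 9.91442138e-01  1.30546756e-01 -1.74227864e-04  2.30396927e-05] 0.05985761795123438
idler 0.83 [259.0, 151.3, 305.9, 200.6] [ 0.4452 -0.2044  0.0065] [180. 181. 187.]
idler 0.7 [220.0, 219.6, 266.2, 259.8] [ 0.3477 -0.1767  0.0065] [238. 159.  61.]
idler 0.65 [187.0, 105.9, 234.0, 160.0] [ 0.4731 -0.1069  0.0065] [ 85. 144. 232.]
idler 0.64 [332.2, 190.9, 380.0, 237.8] [ 0.4213 -0.3109  0.0065] [ 61. 114. 220.]
idler 0.36 [517.2, 0.0, 560.0, 154.5] [ 0.6312 -0.4553  0.0065] [70. 70. 72.]
```

View pics/w1.png

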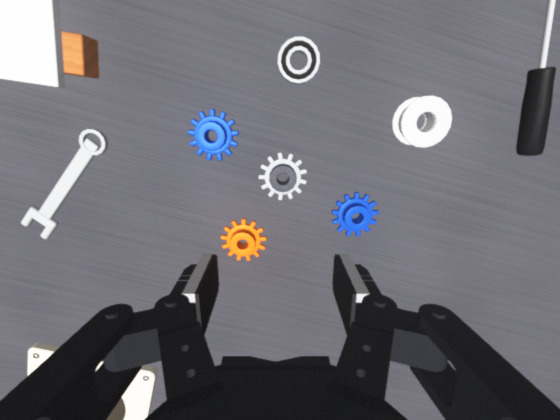

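The wrist view shows the steel-grey idler at (283,176). The blue look-alikes are at (213,135) and (356,214), and the orange one is at (244,240). I'll go lower, then take the confirming crop.

Call:
drive_tool(
  increments=[
    [[3,-4,-35],[0,0,0],0.7],
    [[4,-3,-35],[0,0,0],0.7],
    [[0,0,-35],[0,0,0],0.7],
    [[0,0,-35],[0,0,0],0.7],
    [[0,0,0],[0,0,0],0.7],
    [[0,0,0],[0,0,0],0.7],
  ],
)

```text
clock: 2.2
eef_pos: [0.4414, -0.2064, 0.0902]
tool_rot: [0.992, 0.127, -0.002, -0.001]
ft_force: [0.9, -0.1, 0.1]
grip_width: 0.0595
grasp_force: 0.0
```

```bash
python3 w.py w2.png
python3 - <<'E'
import cv2
a=cv2.imread('pics/w2.png');cv2.imwrite('pics/w2c.png',cv2.resize(a[120:420,100:460],(720,600),interpolation=2))
E
```

```text
2.25 [ 0.44350088 -0.20707775  0.09220269] [ 9.91830338e-01  1.27563953e-01 -1.27402710e-04  4.31315875e-05] 0.05962215793545804
idler 0.86 [204.4, 276.0, 252.6, 329.3] [ 0.3505 -0.1873  0.0065] [231. 150.  50.]
idler 0.65 [350.1, 231.8, 421.9, 296.7] [ 0.4223 -0.3092  0.0065] [ 53. 109. 216.]
idler 0.62 [118.7, 102.7, 203.2, 190.4] [ 0.4722 -0.1098  0.0065] [ 74. 134. 225.]
idler 0.6 [235.6, 173.1, 311.0, 244.7] [ 0.4459 -0.2039  0.0065] [180. 180. 185.]
```

View pics/w2c.png

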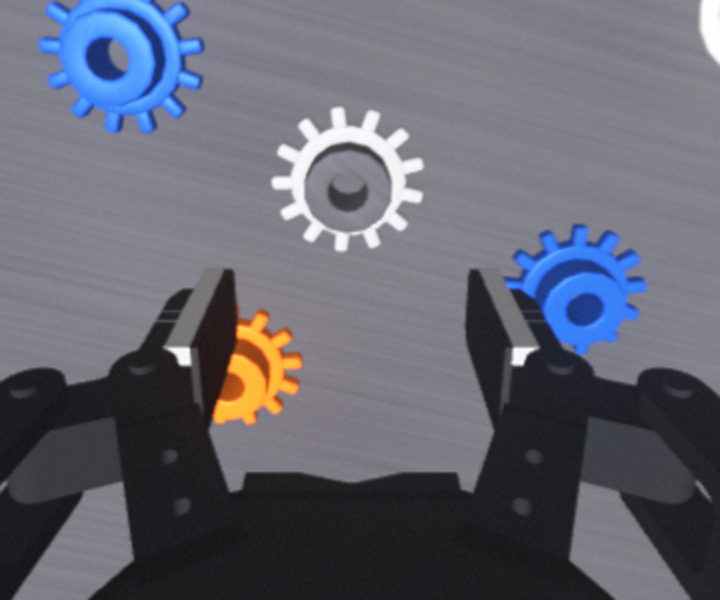

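The crop confirms it: the bare steel idler, boss up, at about (273,212) in the full picture. I'll descend onto the boss.

Call:
drive_tool(
  increments=[
    [[2,1,-30],[0,0,0],0.7],
    [[0,0,-25],[0,0,0],0.7],
    [[0,0,-14],[0,0,0],0.7],
    [[0,0,-9],[0,0,0],0.7],
    [[0,0,0],[0,0,0],0.7],
  ],
)

```text
clock: 2.72
eef_pos: [0.4464, -0.2055, 0.0138]
tool_rot: [0.992, 0.128, 0.0, 0.0]
ft_force: [-0.3, 0.0, 0.8]
grip_width: 0.0597
grasp_force: 0.0
```

Call:
drive_tool(
  increments=[
    [[0,0,0],[0,0,0],0.3],
    [[0,0,0],[0,0,0],0.1],
    [[0,0,0],[0,0,0],0.1],
    [[0,0,0],[0,0,0],0.1],
  ],
)

```text
clock: 3.05
eef_pos: [0.4476, -0.2057, 0.0156]
tool_rot: [0.992, 0.129, 0.002, 0.001]
ft_force: [-1.1, -0.0, 5.8]
grip_width: 0.0306
grasp_force: 58.8
```

Call:
drive_tool(
  increments=[
    [[0,0,10],[0,0,0],0.1],
    [[0,0,30],[0,0,0],0.1],
    [[0,0,40],[0,0,0],0.1],
    [[0,0,40],[0,0,0],0.1],
    [[0,0,40],[0,0,0],0.1],
    [[0,0,30],[0,0,0],0.1],
    [[0,0,0],[0,0,0],0.1],
  ],
)

```text
clock: 3.63
eef_pos: [0.4498, -0.2068, 0.2121]
tool_rot: [0.992, 0.129, 0.006, 0.004]
ft_force: [0.5, 0.0, -1.2]
grip_width: 0.0302
grasp_force: 59.9
```

Run:
```python
from h import *
o=get_obs();print(o['eef_pos'],o['tool_rot'],o['grip_width'])
p=camera('wrist');save(p,'w3.png')
a=cv2.imread('pics/w3.png');cv2.imwrite('pics/w3c.png',cv2.resize(a,(720,540)))
t=o['eef_pos']
for s in silhouettes('idler',p):
  b=s['bbox'];print(s['conf'],b,ray(p,(b[0]+b[2])/2,(b[1]+b[3])/2,t[2]-.003),p['image'][s['region']].mean(0))
for n in ('side','scene'):
  q=camera(n);save(q,n+'1.png')
  for s in silhouettes('tensioner',q)[:2]:
    v,u=np.nonzero(s['region']);print(n,s['conf'],s['bbox'])
```

```text
[ 0.44981033 -0.20684678  0.21205978] [0.99167264 0.12855825 0.00641855 0.00411772] 0.03024673847435035
0.96 [223.3, 209.6, 330.1, 311.3] [ 0.45182145 -0.20776473  0.20905978] [151.0228361 149.9198895 154.9718232]
0.77 [320.5, 201.7, 370.7, 249.4] [ 0.48065914 -0.23779798  0.20905978] [ 62.36850038 120.03843255 226.98869631]
0.61 [203.6, 230.8, 243.8, 262.3] [ 0.45265964 -0.17802139  0.20905978] [241.39121339 171.81380753  74.23430962]
0.59 [169.9, 119.7, 222.2, 172.6] [ 0.50131853 -0.15406018  0.20905978] [ 84.13679544 147.05003167 234.91260291]
side 0.92 [266.2, 129.2, 305.1, 159.6]
scene 0.57 [366.9, 190.8, 411.6, 218.0]
scene 0.34 [387.1, 231.6, 406.5, 242.4]
```

View pics/w3c.png

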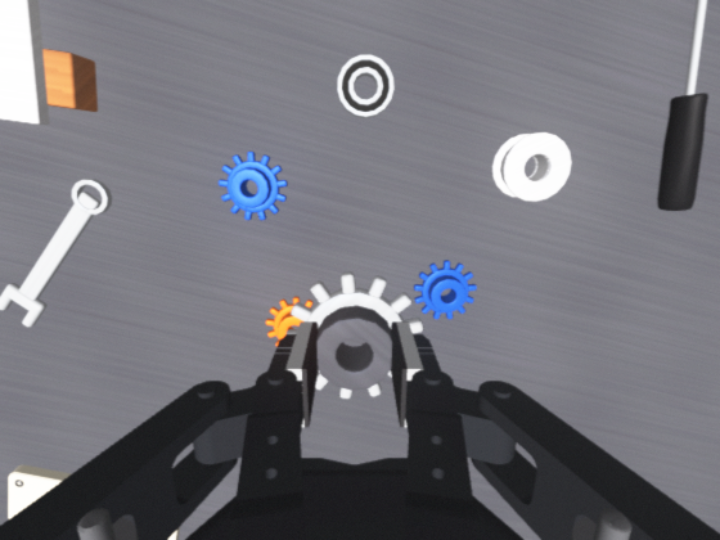

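The idler is held cleanly, with its bore at about (274,274) in the full picture. Next I'll estimate the tensioner and the in-hand offset.

Run:
```python
from h import *
o=get_obs();t=o['eef_pos'];print(t,o['tool_rot'],o['ft_force'])
p=camera('wrist')
from scipy.spatial.transform import Rotation as Ro
R=Ro.from_quat(o['tool_rot']).as_matrix();print('tool z',R[:,2],'y',R[:,1])
print('disc',ray(p,276.7,260.4,t[2]-.008)-t,'boss top',ray(p,274.5,274.5,t[2]+.0075)-t)
print('cam',-p['view'][:3,:3].T@p['view'][:3,3],p['view'][2,:3])
for n,a,b in (('side',(297,147),(276,133)),('scene',(372.8,202),(402.4,192.8))):
  q=camera(n);A=ray(q,*a,.126);B=ray(q,*b,.103);print(n,A,B,np.linalg.norm((A-B)[:2]))
```

```text
[ 0.44462663 -0.20442434  0.20160675] [ 0.99170159  0.12854632 -0.00166143 -0.00102283] [-0.47760778 -0.12544777 -2.11098988]
tool z [-0.00355825  0.00160154 -0.99999239] y [ 0.25495578 -0.9669496  -0.00245583]
disc [-0.00053964 -0.00158047 -0.008     ] boss top [-0.00076774 -0.00043484  0.0075    ]
cam [ 0.52127046 -0.18519051  0.34509169] [-0.29595345 -0.07534906 -0.95222585]
side [0.55994119 0.20200204 0.126     ] [0.50025385 0.30889984 0.103     ] 0.12243251021060166
scene [0.55945089 0.20908701 0.126     ] [0.49176052 0.33166863 0.103     ] 0.14002942404516716
```

Call:
drive_tool(
  increments=[
    [[5,37,10],[0,0,0],0.1],
    [[5,37,10],[0,0,0],0.1],
    [[5,37,10],[0,0,0],0.1],
    [[5,37,10],[0,0,0],0.1],
    [[5,37,8],[0,0,0],0.1],
    [[5,38,0],[0,0,0],0.1],
    [[5,38,0],[0,0,0],0.1],
    [[5,38,0],[0,0,0],0.1],
  ],
)

```text
clock: 4.75
eef_pos: [0.4857, 0.0958, 0.2509]
tool_rot: [0.992, 0.129, -0.0, 0.0]
ft_force: [0.4, -0.2, -1.2]
grip_width: 0.03
grasp_force: 60.0
```

Call:
drive_tool(
  increments=[
    [[5,37,0],[0,0,0],0.1],
    [[10,37,0],[0,0,0],0.1],
    [[0,0,0],[0,0,0],0.1],
    [[0,0,0],[0,0,0],0.1],
    [[0,0,0],[0,0,0],0.1],
  ],
)

```text
clock: 5.17
eef_pos: [0.5052, 0.1509, 0.2504]
tool_rot: [0.99, 0.141, -0.002, -0.006]
ft_force: [-0.3, 0.2, -1.5]
grip_width: 0.0302
grasp_force: 60.0
```

Run:
```python
from h import *
p=camera('wrist');save(p,'w4.png');o=get_obs();print(o['clock'],o['eef_pos'],o['tool_rot'],o['ft_force'])
np.savez('w4.npz',K=p['K'],view=p['view'])
for s in silhouettes('tensioner',p)[:2]: print(s['conf'],s['bbox'])
for n,X in (('axle',(.56,.205,.128)),('pivot',(.497,.318,.103))): print(n,proj(p,X))
```

```text
5.2167 [0.50519569 0.15043431 0.25069005] [ 0.99001476  0.14079617 -0.00194406 -0.00658995] [-0.27225772 -0.482227   -2.5279834 ]
0.78 [72.6, 105.9, 251.6, 170.8]
axle [234.06230722 125.76762713]
pivot [110.27776647 155.14694995]
```

View pics/w4.png

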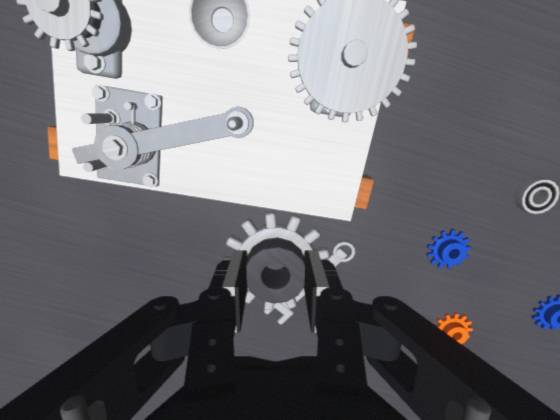

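The picture shows the tensioner bar running from the pivot bolt at (115,149) to the axle at about (236,123), with the held idler at (276,277). I'll enlarge it to get exact pixels.

Run:
```python
import cv2
a=cv2.imread('pics/w4.png')
l=cv2.resize(a[120:180,80:150],(467,400),interpolation=2);r=cv2.resize(a[100:145,215:260],(333,333),interpolation=2)
r=cv2.copyMakeBorder(r,0,67,0,0,0);cv2.imwrite('pics/w4c.png',cv2.hconcat([l,r]))
```

```text
(no output)
```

View pics/w4c.png

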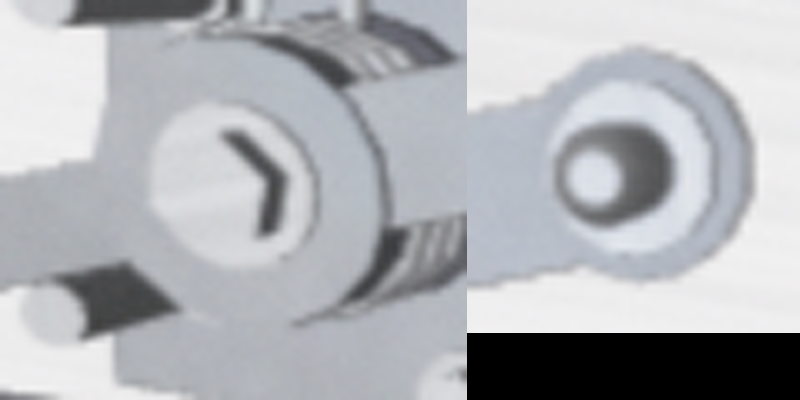

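Run:
```python
from h import *
from scipy.spatial.transform import Rotation as Ro
p=dict(np.load('w4.npz'))
a=ray(p,232.2,123.8,.128);c=ray(p,237.2,122.8,.098);b=ray(p,114.5,147.6,.103)
print('tip',a,'collar',c,'pivot',b,np.linalg.norm((a-b)[:2]),np.linalg.norm((c-b)[:2]),np.degrees(np.arctan2(*(a-b)[[1,0]])))
o=get_obs();R=Ro.from_quat(o['tool_rot']);t=o['eef_pos']
print('turn to level', (Ro.from_quat([.992,.129,0,0])*R.inv()).as_rotvec(degrees=True),t)
print('bore',ray(p,276,277,t[2]+.0075)-t)
```

```text
tip [0.56113851 0.20693407 0.128     ] collar [0.56106528 0.20666032 0.098     ] pivot [0.50549762 0.3148898  0.103     ] 0.1214510127383834 0.12166094702916701 -62.73320991263865
turn to level [-0.73443602 -0.28374281 -1.34337056] [0.50529329 0.15022621 0.25098792]
bore [-0.0017182  -0.00097126  0.0075    ]
```

Call:
drive_tool(
  increments=[
    [[15,15,0],[-0.7,-0.3,-1.3],0.1],
    [[15,15,0],[0,0,0],0.1],
    [[15,15,0],[0,0,0],0.1],
    [[12,12,-20],[0,0,0],0.1],
    [[0,0,-30],[0,0,0],0.1],
    [[0,0,-30],[0,0,0],0.1],
    [[0,0,0],[0,0,0],0.1],
    [[0,0,0],[0,0,0],0.1],
  ],
)

```text
clock: 5.93
eef_pos: [0.5684, 0.182, 0.1698]
tool_rot: [0.989, 0.149, -0.003, -0.01]
ft_force: [0.4, -0.6, -1.7]
grip_width: 0.0302
grasp_force: 60.0
```

Call:
drive_tool(
  increments=[
    [[0,0,0],[0,0,0],0.1],
  ],
)

```text
clock: 6.02
eef_pos: [0.5708, 0.183, 0.1732]
tool_rot: [0.989, 0.15, 0.0, -0.011]
ft_force: [0.8, -0.6, -0.4]
grip_width: 0.0298
grasp_force: 60.0
```

Run:
```python
from h import *
from scipy.spatial.transform import Rotation as Ro
o=get_obs();print({k:np.round(v,3) for k,v in o.items()})
R=Ro.from_quat(o['tool_rot']);print((Ro.from_quat([.992,.129,0,0])*R.inv()).as_rotvec(degrees=True), R.as_matrix()[:,2])
```

```text
{'clock': np.float64(6.017), 'joint_pos': array([0.3  , 0.463, 0.174, 1.278, 0.021, 3.141]), 'joint_vel': array([ 0.005, -0.019,  0.033, -0.007, -0.001,  0.001]), 'tau': array([-1.8000e-02, -4.6395e+01,  2.4151e+01,  8.4000e-02,  7.5000e-02,
        0.0000e+00]), 'eef_pos': array([0.571, 0.183, 0.173]), 'tool_rot': array([ 0.989,  0.15 ,  0.   , -0.011]), 'ft_force': array([ 0.812, -0.599, -0.418]), 'ft_torque': array([-0.027, -0.057, -0.059]), 'grasp_force': np.float64(60.003), 'grip_width': np.float64(0.03)}
[-1.23327443 -0.13725986 -2.40016281] [-0.00284551  0.02146655 -0.99976552]
```

Joint 6 has reached its range limit (3.14), which explains the drift. I'll turn the tool by +103° about z, which frees joint 6 and also lines the fingers up across the bar for the later grip.

Call:
drive_tool(
  increments=[
    [[0,0,10],[0,0,7],0.1],
    [[0,0,0],[0,0,7],0.1],
    [[0,0,0],[0,0,7],0.1],
    [[0,0,0],[0,0,7],0.1],
    [[0,0,0],[0,0,7],0.1],
    [[0,0,0],[0,0,7],0.1],
    [[0,0,0],[0,0,7],0.1],
    [[0,0,0],[0,0,7],0.1],
  ],
)

```text
clock: 6.68
eef_pos: [0.5717, 0.1838, 0.185]
tool_rot: [0.801, 0.599, -0.003, -0.008]
ft_force: [0.0, 0.1, -1.1]
grip_width: 0.0303
grasp_force: 60.0
```

Call:
drive_tool(
  increments=[
    [[0,0,0],[0,0,7],0.1],
    [[0,0,0],[0,0,7],0.1],
    [[0,0,0],[0,0,7],0.1],
    [[0,0,0],[0,0,7],0.1],
    [[0,0,0],[0,0,7],0.1],
    [[0,0,0],[0,0,7],0.1],
    [[0,0,0],[0,0,5],0.1],
    [[0,0,0],[0,0,0],0.1],
  ],
)

```text
clock: 7.35
eef_pos: [0.5716, 0.1839, 0.1847]
tool_rot: [0.497, 0.868, -0.007, -0.004]
ft_force: [0.3, -0.2, -1.0]
grip_width: 0.0302
grasp_force: 60.0
```

Call:
drive_tool(
  increments=[
    [[0,0,0],[0,0,0],0.1],
  ],
)

```text
clock: 7.43
eef_pos: [0.5712, 0.1838, 0.184]
tool_rot: [0.499, 0.867, -0.007, -0.004]
ft_force: [-0.1, 0.2, -1.1]
grip_width: 0.03
grasp_force: 60.0
```

```bash
cat > s.py <<'E'
from h import *
from scipy.spatial.transform import Rotation as Ro
o=get_obs();M=Ro.from_quat(o['tool_rot']).as_matrix()
z=M[:,2];print('t',o['clock'],'pos',o['eef_pos'].round(4),'q',o['joint_pos'].round(3),'level turn',np.degrees(np.cross(z,[0,0,-1])).round(2),'y ang',np.degrees(np.arctan2(M[1,1],M[0,1])),'F',o['ft_force'].round(1))
E
python3 s.py
```

```text
t 7.4333 pos [0.5712 0.1838 0.184 ] q [ 0.313  0.476  0.222  1.334 -0.003  1.358] level turn [ 0.46 -0.85  0.  ] y ang 30.138252576792578 F [-0.1  0.2 -1.1]
```

Call:
drive_tool(
  increments=[
    [[10,-18,10],[0.5,-0.9,-2.7],0.1],
    [[10,-18,10],[0,0,0],0.1],
    [[0,0,0],[0,0,0],0.1],
    [[0,0,0],[0,0,0],0.1],
    [[0,0,0],[0,0,0],0.1],
  ],
)

```text
clock: 7.85
eef_pos: [0.5901, 0.1477, 0.2019]
tool_rot: [0.519, 0.855, -0.001, -0.001]
ft_force: [0.3, 0.5, -1.2]
grip_width: 0.0298
grasp_force: 60.0
```

```bash
python3 s.py
python3 - <<'E'
from h import *
p=camera('wrist');save(p,'w5.png');o=get_obs();np.savez('w5.npz',K=p['K'],view=p['view'],t=o['eef_pos'])
u,v=proj(p,(.561,.207,.115));print(u,v)
A=p['image'];a=cv2.cvtColor(A,cv2.COLOR_RGB2BGR)
cv2.imwrite('pics/w5c.png',cv2.resize(a,(800,600),interpolation=2))
E
```

```text
t 7.85 pos [0.5901 0.1477 0.2019] q [2.450e-01 4.730e-01 2.650e-01 1.366e+00 1.000e-03 1.335e+00] level turn [-0.03 -0.17 -0.  ] y ang 27.5122640187991 F [ 0.3  0.5 -1.2]
276.3024386294954 128.31556003901076
```

View pics/w5c.png

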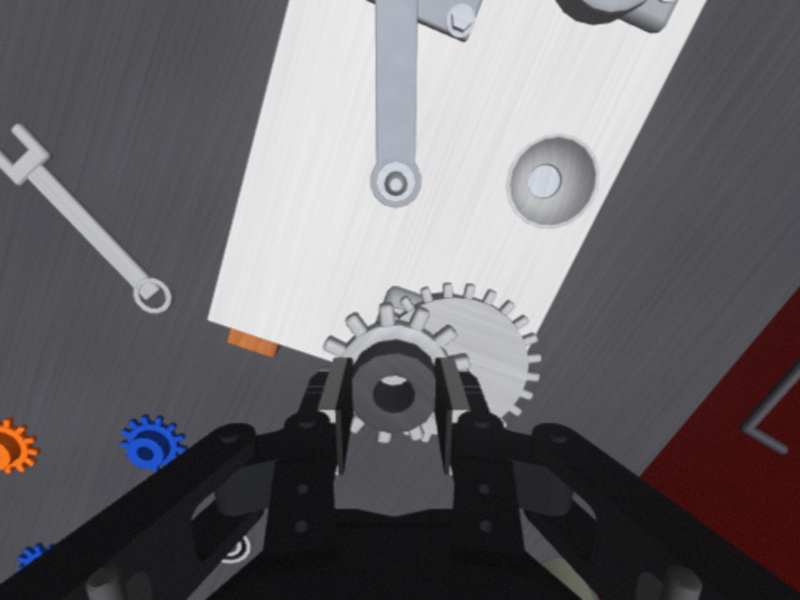

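The axle tip is at (396,184) and the held idler's bore is at (394,391). The bar runs vertically in the picture, so the fingers are aligned across it.

Run:
```python
from h import *
p=dict(np.load('w5.npz'));t=p['t'];k=.7
a=ray(p,396.5*k,184*k,.128);c=ray(p,395.5*k,183*k,.098);b=ray(p,394*k,391*k,t[2]+.0085)
print(a,c,b-t,(a-b)*1e3,t)
```

```text
[0.56162528 0.20763722 0.128     ] [0.56171885 0.20666816 0.098     ] [ 0.00230676 -0.00138862  0.0085    ] [-30.38909317  61.04243816 -81.90289407] [0.58970761 0.14798341 0.20140289]
```

Call:
drive_tool(
  increments=[
    [[-10,20,0],[0,0,0],0.1],
    [[-10,20,0],[0,0,0],0.1],
    [[-9.5,20,0],[0,0,0],0.1],
    [[0,0,-20],[0,0,0],0.1],
    [[0,0,-20],[0,0,0],0.1],
    [[0,0,0],[0,0,0],0.1],
    [[0,0,0],[0,0,0],0.1],
  ],
)

```text
clock: 8.48
eef_pos: [0.5588, 0.2079, 0.1599]
tool_rot: [0.518, 0.856, -0.003, -0.003]
ft_force: [0.6, 0.1, -1.3]
grip_width: 0.0298
grasp_force: 60.0
```

```bash
python3 s.py
python3 - <<'E'
from h import *
a=[]
for n in ('side','scene'):
  p=camera(n);im=cv2.cvtColor(p['image'],cv2.COLOR_RGB2BGR);u,v=proj(p,(.561,.207,.135)).astype(int);print(u,v)
  a.append(cv2.resize(im[v-30:v+30,u-40:u+40],(400,300),interpolation=2))
cv2.imwrite('pics/v6.png',cv2.hconcat(a))
E
```

```text
t 8.4833 pos [0.5588 0.2079 0.1599] q [3.560e-01 4.740e-01 1.560e-01 1.261e+00 1.000e-03 1.444e+00] level turn [ 0.09 -0.44  0.  ] y ang 27.645142802533805 F [ 0.6  0.1 -1.3]
297 143
372 199
```

View pics/v6.png

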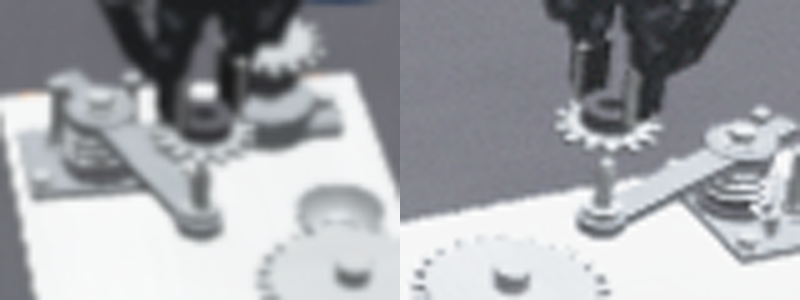

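Both views show the idler just above the axle and centred to within a couple of mm. I'll lower it gently.

Call:
drive_tool(
  increments=[
    [[0,0,-10],[0,0.3,0],0.1],
    [[0,0,-8],[0,0,0],0.1],
    [[0,0,0],[0,0,0],0.1],
  ],
)

```text
clock: 8.83
eef_pos: [0.5597, 0.207, 0.1415]
tool_rot: [0.518, 0.855, -0.004, -0.005]
ft_force: [-1.5, -0.4, -0.6]
grip_width: 0.0295
grasp_force: 60.0
```

Call:
drive_tool(
  increments=[
    [[0,0,-4],[0,0,0],0.1],
    [[0,0,-4],[0,0,0],0.1],
    [[0,0,0],[0,0,0],0.1],
  ],
)

```text
clock: 9.08
eef_pos: [0.5597, 0.2086, 0.1345]
tool_rot: [0.518, 0.855, -0.002, -0.005]
ft_force: [-1.8, 4.4, -3.7]
grip_width: 0.0298
grasp_force: 59.8
```

Call:
drive_tool(
  increments=[
    [[0,1,-3],[0,0,0],0.1],
    [[0,0,-3],[0,0,0],0.1],
    [[0,0,0],[0,0,0],0.1],
  ],
)

```text
clock: 9.33
eef_pos: [0.5599, 0.209, 0.1287]
tool_rot: [0.518, 0.855, -0.003, -0.004]
ft_force: [-3.1, 3.4, -1.6]
grip_width: 0.0295
grasp_force: 60.0
```

```bash
python3 s.py
```

```text
t 9.3333 pos [0.5599 0.209  0.1287] q [0.355 0.499 0.112 1.193 0.004 1.444] level turn [-0.01 -0.58 -0.  ] y ang 27.622349964947595 F [-3.1  3.4 -1.6]
```

Call:
drive_tool(
  increments=[
    [[-0.5,0.5,-4],[0,-0.5,0],0.1],
    [[0,0,-4],[0,0,0],0.1],
    [[0,0,-4],[0,0,0],0.1],
    [[0,0,0],[0,0,0],0.1],
  ],
)

```text
clock: 9.67
eef_pos: [0.5596, 0.2092, 0.1163]
tool_rot: [0.518, 0.855, -0.0, -0.0]
ft_force: [-2.1, 3.3, -4.1]
grip_width: 0.0297
grasp_force: 59.9
```

Call:
drive_tool(
  increments=[
    [[0,0,-3],[0,0,0],0.1],
    [[0,0,-2],[0,0,0],0.1],
    [[0,0,0],[0,0,0],0.1],
  ],
)

```text
clock: 9.92
eef_pos: [0.56, 0.2094, 0.1135]
tool_rot: [0.518, 0.855, 0.0, -0.0]
ft_force: [-4.8, 3.1, 7.3]
grip_width: 0.0301
grasp_force: 60.9
```

Call:
drive_tool(
  increments=[
    [[0,0,-1],[0,0,0],0.1],
    [[0,0,0],[0,0,0],0.1],
  ],
)

```text
clock: 10.08
eef_pos: [0.5601, 0.2094, 0.1135]
tool_rot: [0.518, 0.855, 0.001, 0.0]
ft_force: [-6.2, 2.0, 11.5]
grip_width: 0.03
grasp_force: 61.4
```

Call:
drive_tool(
  increments=[
    [[0,0,0],[0,0,0],0.4],
    [[0,0,0],[0,0,0],0.6],
    [[0,0,0],[0,0,0],0.6],
    [[0,0,5],[0,0,0],0.6],
    [[0,0,20],[0,0,0],0.6],
    [[0,0,30],[0,0,0],0.6],
    [[0,0,0],[0,0,0],0.6],
    [[0,0,0],[0,0,0],0.6],
  ],
)

```text
clock: 10.75
eef_pos: [0.5621, 0.2094, 0.1689]
tool_rot: [0.518, 0.855, 0.002, 0.002]
ft_force: [1.0, 0.4, -0.4]
grip_width: 0.0511
grasp_force: 0.0
```

```bash
python3 s.py
python3 - <<'E'
from h import *
a=[]
for n in ('side','scene'):
  p=camera(n);im=cv2.cvtColor(p['image'],cv2.COLOR_RGB2BGR);u,v=proj(p,(.561,.207,.135)).astype(int)
  for s in silhouettes('idler',p):
    b=s['bbox']
    if abs(b[0]-u)<40: print(n,s['conf'],b,ray(p,(b[0]+b[2])/2,(b[1]+b[3])/2,.107))
  a.append(cv2.resize(im[v-30:v+30,u-40:u+40],(400,300),interpolation=2))
p=camera('wrist');save(p,'w7.png')
a2=cv2.resize(cv2.imread('pics/w7.png')[100:400,80:480],(400,300))
cv2.imwrite('pics/v7.png',cv2.vconcat([cv2.hconcat(a),cv2.hconcat([a2,a2*0])]))
for s in silhouettes('idler',p)[:3]:
    b=s['bbox'];print(s['conf'],b,ray(p,(b[0]+b[2])/2,(b[1]+b[3])/2,.105))
E
```

```text
t 10.75 pos [0.5621 0.2094 0.1689] q [ 3.570e-01  4.650e-01  1.660e-01  1.266e+00 -1.000e-03  1.447e+00] level turn [-0.07  0.31  0.  ] y ang 27.567561409692004 F [ 1.   0.4 -0.4]
side 0.54 [287.2, 146.7, 307.9, 157.2] [0.5623329  0.20373021 0.107     ]
scene 0.59 [388.1, 230.2, 406.9, 244.7] [0.71418534 0.22355641 0.107     ]
scene 0.48 [363.5, 201.8, 381.5, 214.8] [0.56351053 0.20855389 0.107     ]
0.93 [0.0, 359.9, 19.4, 391.6] [ 0.42002616 -0.02519113  0.105     ]
0.69 [234.7, 187.4, 316.3, 264.6] [0.5612561  0.20733625 0.105     ]
0.4 [137.0, 1.3, 538.9, 359.8] [0.5841093  0.25760748 0.105     ]
```

View pics/v7.png

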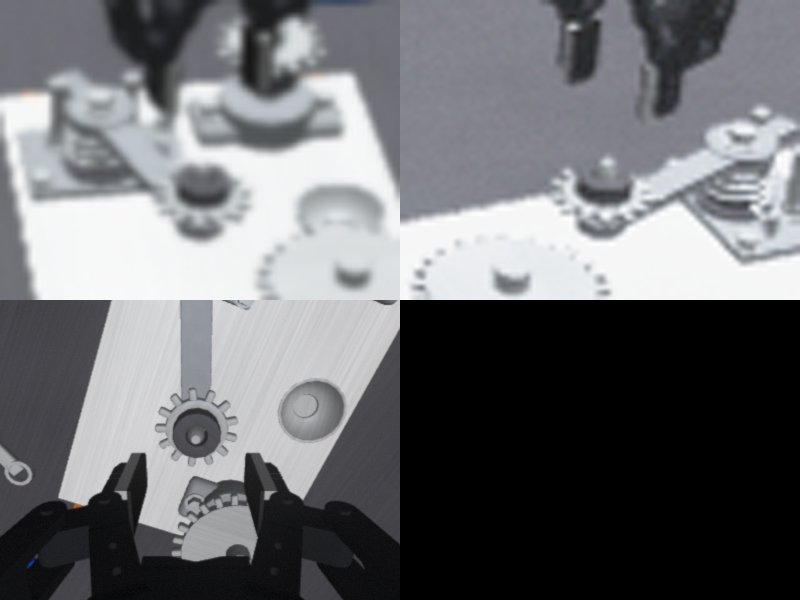

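The idler sits on its collar at (0.561,0.207), with the axle nose showing through the bore. In the wrist view the bar is still aligned between the fingers. Next I'll move over bar_mid at about (0.530,0.2665).

Call:
drive_tool(
  increments=[
    [[-16,28,0],[0,0,0],0.5],
    [[-16,29,0],[0,0,0],0.5],
    [[0,0,-20],[0,0,0],0.5],
    [[0,0,-20],[0,0,0],0.5],
    [[0,0,0],[0,0,0],0.5],
    [[0,0,0],[0,0,0],0.5],
  ],
)

```text
clock: 11.55
eef_pos: [0.5266, 0.2655, 0.1247]
tool_rot: [0.518, 0.855, -0.002, -0.001]
ft_force: [0.4, -0.2, 0.8]
grip_width: 0.0424
grasp_force: 0.0
```

```bash
python3 s.py; python3 -c "
from h import *
print(get_obs()['grip_width'])"
```

```text
t 11.55 pos [0.5266 0.2655 0.1247] q [ 0.467  0.483  0.075  1.168 -0.     1.556] level turn [ 0.13 -0.24  0.  ] y ang 27.606561574179285 F [ 0.4 -0.2  0.8]
0.04243709906344633
```

Call:
drive_tool(
  increments=[
    [[2,1,-15],[0,0,0],0.5],
    [[0,0,-15],[0,0,0],0.5],
    [[0,0,-10],[0,0,0],0.5],
    [[0,0,-8],[0,0,0],0.5],
    [[0,0,0],[0,0,0],0.5],
  ],
)

```text
clock: 11.97
eef_pos: [0.5293, 0.2664, 0.077]
tool_rot: [0.518, 0.855, -0.001, -0.001]
ft_force: [-0.8, -0.2, -0.1]
grip_width: 0.0426
grasp_force: 0.0
```

Call:
drive_tool(
  increments=[
    [[0,0,0],[0,0,0],0.3],
    [[0,0,0],[0,0,0],0.0],
    [[0,0,0],[0,0,0],0.0],
    [[0,0,0],[0,0,0],0.0],
  ],
)

```text
clock: 12.3
eef_pos: [0.5295, 0.2666, 0.0793]
tool_rot: [0.518, 0.855, -0.001, -0.0]
ft_force: [-4.2, -2.6, 5.5]
grip_width: 0.02
grasp_force: 60.5
```

```bash
python3 s.py
```

```text
t 12.3 pos [0.5295 0.2666 0.0793] q [ 0.467  0.525  0.018  1.064 -0.     1.556] level turn [ 0.05 -0.04  0.  ] y ang 27.56775796513673 F [-4.2 -2.6  5.5]
```

Call:
drive_tool(
  increments=[
    [[-3.1,-1.5,0],[0,0,-3.3],0],
    [[-3.1,-1.3,0],[0,0,-3.4],0],
    [[-3.2,-1.1,0],[0,0,-3.3],0],
    [[-3.2,-1.0,0],[0,0,-3.4],0],
    [[-3.3,-0.7,0],[0,0,-3.3],0],
    [[-3.4,-0.6,0],[0,0,-3.4],0],
    [[0,0,0],[0,0,0],0],
    [[0,0,0],[0,0,0],0],
  ],
)

```text
clock: 12.97
eef_pos: [0.5112, 0.2607, 0.0793]
tool_rot: [0.658, 0.753, 0.0, 0.001]
ft_force: [-2.5, -2.9, 6.0]
grip_width: 0.0203
grasp_force: 60.9
```

```bash
python3 s.py
```

```text
t 12.9667 pos [0.5112 0.2607 0.0793] q [ 4.720e-01  4.900e-01 -4.200e-02  1.038e+00 -1.000e-03  1.910e+00] level turn [0.03 0.07 0.  ] y ang 7.638069805657913 F [-2.5 -2.9  6. ]
```

Call:
drive_tool(
  increments=[
    [[-3.4,-0.3,0],[0,0,-3.3],0],
    [[-3.4,-0.2,0],[0,0,-3.4],0],
    [[-3.4,0.1,0],[0,0,-3.3],0],
    [[-3.4,0.2,0],[0,0,-3.4],0],
    [[-3.3,0.5,0],[0,0,-3.3],0],
    [[-3.4,0.6,0],[0,0,-3.4],0],
    [[0,0,0],[0,0,0],0],
    [[0,0,0],[0,0,0],0],
  ],
)

```text
clock: 13.63
eef_pos: [0.491, 0.2612, 0.0793]
tool_rot: [0.78, 0.626, 0.0, 0.001]
ft_force: [-1.2, -4.8, 7.2]
grip_width: 0.0203
grasp_force: 61.0
```

```bash
cat > f.py <<'E'
from h import *
th=np.radians(-62.5-40.1);X=np.array([.5035,.318])+.125*np.array([np.cos(th),np.sin(th)]);print('expected idler',X)
print('tau',get_obs()['ft_torque'])
for n in ('side','scene'):
  p=camera(n)
  for s in silhouettes('idler',p):
    b=s['bbox'];x=ray(p,(b[0]+b[2])/2,(b[1]+b[3])/2,.107)
    if x[1]>0: print(n,round(s['conf'],2),x)
E
python3 s.py; python3 f.py
```

```text
t 13.6333 pos [0.491  0.2612 0.0793] q [ 4.900e-01  4.590e-01 -9.400e-02  1.017e+00 -2.000e-03  2.278e+00] level turn [0.07 0.08 0.  ] y ang -12.454382421053579 F [-1.2 -4.8  7.2]
expected idler [0.47623209 0.1960104 ]
tau [-1.10931035  0.56441032  0.81149525]
side 0.74 [0.48177475 0.19091942 0.107     ]
scene 0.47 [0.47858691 0.19567965 0.107     ]
```

Call:
drive_tool(
  increments=[
    [[-1,0.2,0],[0,0,-1],0],
    [[-1,0.3,0],[0,0,-1],0],
    [[0,0,0],[0,0,0],0],
    [[0,0,0],[0,0,0],0],
  ],
)

```text
clock: 14.17
eef_pos: [0.4895, 0.2615, 0.0793]
tool_rot: [0.79, 0.613, 0.0, 0.001]
ft_force: [-0.9, -5.4, 6.5]
grip_width: 0.0201
grasp_force: 61.5
```

```bash
python3 s.py; python3 f.py
```

```text
t 14.1667 pos [0.4895 0.2615 0.0793] q [ 0.492  0.457 -0.098  1.015 -0.003  2.314] level turn [0.1  0.13 0.  ] y ang -14.408812653505372 F [-0.9 -5.4  6.5]
expected idler [0.47623209 0.1960104 ]
tau [-1.18219711  0.25603342  1.1744182 ]
side 0.62 [0.47910969 0.18280981 0.107     ]
side 0.24 [0.58156104 0.11586728 0.107     ]
scene 0.62 [0.48673627 0.194042   0.107     ]
scene 0.24 [0.65719556 0.20698716 0.107     ]
```

Call:
drive_tool(
  increments=[
    [[-1,0.2,0],[0,0,-0.5],0],
    [[-1,0.2,0],[0,0,-0.5],0],
    [[0,0,0],[0,0,0],0],
    [[0,0,0],[0,0,0],0],
    [[0,0,0],[0,0,0],0],
  ],
)

```text
clock: 14.78
eef_pos: [0.4893, 0.2616, 0.0793]
tool_rot: [0.795, 0.606, 0.001, 0.003]
ft_force: [3.6, -6.2, 3.1]
grip_width: 0.0204
grasp_force: 63.3
```

```bash
python3 s.py; python3 f.py
```

```text
t 14.7833 pos [0.4893 0.2616 0.0793] q [ 0.494  0.455 -0.101  1.011 -0.005  2.333] level turn [0.15 0.33 0.  ] y ang -15.38346928519508 F [ 3.6 -6.2  3.1]
expected idler [0.47623209 0.1960104 ]
tau [-1.38152352 -0.62320844  1.53347547]
side 0.45 [0.48003479 0.19412765 0.107     ]
side 0.22 [0.48137503 0.22706777 0.107     ]
scene 0.49 [0.47873191 0.19929914 0.107     ]
```

The tool has stopped moving while force and torque keep rising. The chord travelled is 40.5 mm against 39.8 mm expected for 0.70 rad, so the arm is on its outer stop. I'll hand in now, still holding it.

```bash
python3 -c "
from workcell import job_done
print(job_done())"
```

```text
the job is handed in; nothing more can be done
None
```

The steel idler is on the axle, down on its collar and released, and the tensioner arm is held against its outer stop with the fingers well clear of the idler; the job was handed in at about 15 s and no verdict came back.

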